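# Free the tamper from the bench vise

## Task

The wooden tamper is finished and still held in the bench vise. Turn the vise's lock a quarter turn to free the jaw, slide the jaw right open, lift the tamper out and set it down gently, flat inside the wooden tray, then push the empty vise's jaw back fully home to its stop. Leave the other things on the bench where they are.

Things in the scene. Friction and masses are not known exactly. Their poses are not given: they have to be found in the camera images.
- vise: Grey bench vise, fixed, base plate 120 x 305 x 14 mm. Origin on the bench top below the clamped tamper's middle. z up; +y runs along the slide from the fixed jaw (inner face at y = -56 mm, top 56 mm above the bench) to the moving jaw and the lock beyond it. The bed the tamper lies on is 30 mm above the bench.
- jaw (a joint): Sliding vise jaw, m along the vise's +y: 0 = fully home at its stop, 0.048 = fully open, about 0.016 while clamping the tamper. Block 110 x 42 mm, inner face at vise y = 40 mm + this value. Takes about 4 N to slide, stays where left; cannot open while the lock is closed.
- jaw_lip (a point): Middle of the inner edge of the moving jaw's steel lip (100 mm long), which reaches 9 mm beyond the jaw's face, over the clamped tamper's board, 53 to 65 mm above the bench (4 mm above the board): the tamper cannot be lifted before the jaw is open.
- jaw_knob (a point): Middle of the top of the upright round steel knob on the moving jaw: 26 mm diameter, 46 mm tall, top 112 mm above the bench (jaw top 62 mm, collar of 34 mm diameter to 66 mm). Pull or push it along the slide.
- lock (a joint): Vise lock, rad: flat steel bar 105 x 24 mm on an upright pivot behind the moving jaw. 0 = locked, bar in line with the slide, its end behind the jaw (starts at 0 to 0.12); 1.57 = quarter turn, at its stop, jaw free. Grows anticlockwise seen from above: its knob goes from the pivot's +y side (vise axes) to the -x side. About 3 N at the knob moves it; stays where left, and may be left turned.
- lock_knob (a point): Middle of the top of the upright round steel knob at the outer end of the lock bar: 24 mm diameter, 52 mm tall, top 107 mm above the bench (bar top 55 mm); 45 mm from the pivot.
- lock_pivot (a point): Pivot axis of the lock bar, 55 mm above the bench; on the vise's centre line at vise y = 146.5 mm.
- tamper: Wooden tamper, 0.2 to 0.45 kg: flat board 110 x 240 x 19 mm (x, y, z) and on it a rounded grip block 34 mm wide (x), 150 mm long (y = -85 to +65 mm), top 67 mm above the board's underside. Origin in the middle of the underside. In the vise it lies flat, its long axis (y) across the slide.
- tamper_grip (a point): Point inside the tamper's grip block, 52 mm above the board's underside, above y = -10 mm: the middle of the block's length. Pinch the block across its 34 mm.
- tray: Open wooden tray, fixed, 290 x 160 x 30 mm outside (x, y, z), walls and floor 6 mm thick, inside 278 x 148 mm. Origin in the middle of its underside, the inner floor 6 mm above. The tamper lies in it with its long axis along the tray's x, either way round.
- tin: Food tin, 75 mm diameter, 58 mm high, beside the vise; leave alone.
- packet: Paper seed packet lying flat, 118 x 82 x 9 mm, near the vise; leave alone.
- tape: Roll of tape lying flat, 98 mm diameter, 25 mm high, behind the tray; leave alone.
- rose: Brass watering-can rose standing on its face, 70 mm diameter, 59 mm high, behind the work; leave alone.
- pots: Stack of black plastic pots, 76 mm diameter, 108 mm high, to the left of the work; leave alone.

How it is judged:
On the way, in this order (a step that is already met when the one before it is completed fails the run):
1. the lock is turned a quarter turn (value of joint lock above 1.1 rad), for 0.05 s.
2. the jaw is slid open (value of joint jaw above 0.04 m), for 0.1 s.
3. the tamper is lifted out of the vise (z of tamper in the frame of vise above 0.07 m), for 0.1 s.
4. the tamper lies flat in the tray (z of tamper in the frame of tray below 0.012 m and x of tamper in the frame of tray between -0.035 and 0.035 m and y of tamper in the frame of tray between -0.035 and 0.035 m and angle between tamper's own z axis and vertical below 0.08 rad and linear speed of tamper below 0.02 m/s), for 0.2 s.
5. the jaw is pushed home (value of joint jaw below 0.004 m), for 0.2 s.
At the end, for the whole second after the job is handed in: The tamper lies flat and at rest inside the tray on its floor (its middle within 35 mm of the tray's in the tray's x and y, tilt under 0.08 rad), the vise is empty with its jaw home (within 4 mm of its stop), and the other things are where they were (within 40 mm) (all of step 4 and angular speed of tamper below 0.1 rad/s and value of joint jaw below 0.004 m and contact force between the fingers and anything else below 0.5 N); the robot touches nothing.
It fails at once if the tamper is dropped into the tray (horizontal distance between tamper and tray below 0.1 m and z of tamper in the frame of tray below 0.06 m and linear speed of tamper above 0.75 m/s).
It fails at once if a neighbouring thing is pushed away or knocked over (distance of any of tin, packet, tape, rose, pots from where it was at the start of the episode above 0.04 m or angle between any of tin, rose, pots's own z axis and vertical above 0.5 rad).
It also fails if it takes over 70 s, if anything falls off the work surface, if the arm or the gripper's body presses on something with over 40 N, if the wrist force passes 120 N, or if a joint passes its speed limit or range.

## Robot

A 7-joint arm with a two-finger parallel gripper is mounted at the origin on the work surface; the furniture and walls round the work are solid. World frame = base frame: x ahead of the robot, y to its left, z up, the work surface at z = 0. Lengths are in m, angles in rad, forces in N, time in s.
With the tool pointing down it reaches from about 0.4 to 0.85 m from the base axis. Payload 4.5 kg.
Tool frame: the origin (TCP) lies at the very end of the fingers, on their centre line; the grasp point (between the pads) lies 19 mm behind it (r.grip_point_offset is the distance from the TCP to the grasp point, in m); z points along the fingers, y is the line along which they close (so a half turn about z gives the same grasp; the last joint's range is limited). The gripper opens to 88 mm and grips with 3 to 60 N. Pads are 18 mm wide; open, the fingers measure 123 mm over their backs; the gripper's body (75 mm by 187 mm) begins 45 mm behind the grasp point.
Start: joints at [1.194, 0.689, -0.195, 1.565, 0.157, 0.902, -0.215], TCP at [0.25, -0.573, 0.239] pointing down, gripper open.
Joint ranges: [-3.01, 3.01], [-0.46, 2.08], [-1.47, 1.51], [0.13, 2.56], [-1, 4.14], [0.04, 2.09], [-2.66, 2.66]. Speed limits (rad/s): [2.57, 2.57, 3.14, 3.14, 3.14, 3.14, 3.14].

## Interface

Orientations are given as a unit quaternion [x, y, z, w].
In Python, from plant import r gives the robot as it stands.
- The arm moves only by the tool carry_out, never from a script. Its argument "rows" is a list of rows, each a list of 3 entries, a list of its own where there are three numbers: the shift along the tool's x, y, z in cm, then the turn, a rotation vector about the tool's x, y, z in degrees, then the closure, from 0 (fully open) to 1 (shut). A call has 1 to 12 rows; each row is the pose to reach, as a shift and turn from the pose commanded when the call began, along the tool's axes at that moment; what a row does not reach only later rows make up. A row lasts 1/10 s, in which the tool goes at most 50 mm and 8.59 degrees, less where a joint would pass 70% of its speed; a pose out of reach is approached as far as the arm can. A call with a gripper value outside its range is refused whole. The fingers move at their own pace and stop on an object; "newtons" is the grip in N (left out, the last holds). Time passes only in rows, so rows that repeat a pose let the fingers close. It gives the time, the measured TCP pose, the force, the opening and the grip force at its end, in the units of the state.
- r.get_state(): the state, without advancing time (a new reading comes with each control period).
- r.snapshot(name): name is "scene" or "side" or "wrist"; returns a dict with "image" (384x512x3 uint8, red, green, blue), "fx", "fy", "cx", "cy" (pixels), "pose" (4x4, takes a point from camera to world coordinates). Camera axes: x right, y up, looking along -z (the intrinsics and any distortion apply to the point x, -y, -z); pixel columns grow to the right and rows downward; lengths in m; the calibration is good to about 2 mm. The wrist camera is an equidistant fisheye: a pixel r from the principal point sees the ray r / f radians off the axis. A picture is of the moment at which its call begins. There is no depth.
- r.finish_job(): hands the job in; it is judged then, once.
The state is a dict: "clock": time; "q": joint angles; "qd": joint speeds; "joint_torque": joint torques, N m; "tool_pos": TCP position; "eef_rot": TCP orientation; "contact_force": force on the tool from outside, world axes, zero at the start; "moment": the same for the moment, N m; "opening": opening from 0.0 (shut) to 1.0 (fully open); "finger_force": force on a finger pad.
Only numpy, scipy, OpenCV 4.12 (cv2) and the standard library are available. Lean on these libraries where they do the work, as an engineer would, in place of code of your own. Each camera call takes 0.05 s, during which the arm holds its last target. There are 200 camera calls.

## Working session

There is one attempt and no reset: what is moved stays moved. The work goes in short steps, Python scripts to look and compute and a tool call to move; the robot and the scene stay as the last step left them, time stands still between calls to the robot, and variables do not carry over. Pictures are saved under pics/ and viewed, at most 10 in all, crops included, and the job is handed in when it is done.

Besides the shell and the picture viewer there is one more tool, called after "Emit:" as name(argument=value, ...) on one line, values as JSON. carry_out: Moves the arm, as the interface text tells. Its arguments: {"type":"object","properties":{"rows":{"type":"array"},"newtons":{"type":"number"}},"required":["rows"]}

```bash
mkdir -p pics; cat > h.py <<'E'
import numpy as np, cv2
from scipy.spatial.transform import Rotation as R
from plant import r
def ray(s,u,v):
    x=(u-s["cx"])/s["fx"]; y=(v-s["cy"])/s["fy"]
    P=np.array(s["pose"]); d=P[:3,:3]@np.array([x,-y,-1.]); return P[:3,3],d/np.linalg.norm(d)
def onz(s,u,v,z):
    o,d=ray(s,u,v); return o+d*(z-o[2])/d[2]
def px(s,p):
    P=np.array(s["pose"]); c=P[:3,:3].T@(np.array(p)-P[:3,3]); return s["cx"]+s["fx"]*c[0]/-c[2], s["cy"]-s["fy"]*c[1]/-c[2]
def save(s,n): cv2.imwrite(f"pics/{n}.png",cv2.cvtColor(s["image"],cv2.COLOR_RGB2BGR))
E
python3 - <<'E'
from h import *
import pickle
a=r.snapshot("scene");b=r.snapshot("side");pickle.dump((a,b),open("s0.pkl","wb"))
cv2.imwrite("pics/a0.png",cv2.resize(cv2.cvtColor(a["image"],cv2.COLOR_RGB2BGR),(800,600),interpolation=cv2.INTER_CUBIC))
cv2.imwrite("pics/b0.png",cv2.resize(cv2.cvtColor(b["image"],cv2.COLOR_RGB2BGR),(800,600),interpolation=cv2.INTER_CUBIC))
for s in(a,b):print(s["fx"],s["cx"],s["cy"],np.round(s["pose"],3),[k for k in s])
print(r.get_state())
E
```

```text
415.4630765607121 251.1828177092805 184.71372301590702 [[ 0.977  0.165 -0.136  0.435]
 [-0.214  0.739 -0.639 -0.661]
 [-0.005  0.653  0.757  0.917]
 [ 0.     0.     0.     1.   ]] ['image', 'fx', 'fy', 'cx', 'cy', 'pose']
384.869868563915 255.70339889383393 195.40232410184205 [[ 0.896  0.158 -0.416  0.047]
 [-0.445  0.322 -0.836 -1.038]
 [ 0.002  0.934  0.358  0.558]
 [ 0.     0.     0.     1.   ]] ['image', 'fx', 'fy', 'cx', 'cy', 'pose']
{'clock': 0.1, 'q': array([ 1.19379924,  0.68986563, -0.1945386 ,  1.56622932,  0.15726976,
        0.90252845, -0.21511768]), 'qd': array([-6.33921879e-05, -1.53385027e-03, -9.87185766e-04, -2.27045100e-03,
       -4.55206723e-04,  2.53040345e-04,  2.34851987e-03]), 'joint_torque': array([-2.49258570e-03, -5.28494883e+01, -1.27122972e+00, -1.53837293e+01,
       -5.25022054e-02,  1.91418330e-03,  5.46218575e-05]), 'tool_pos': array([ 0.24933388, -0.57248911,  0.23801508]), 'eef_rot': array([ 9.78974056e-01,  2.03983146e-01, -2.12346352e-04, -7.93203810e-04]), 'contact_force': array([-0.01703976,  0.26409012, -0.84712208]), 'moment': array([ 0.00987354, -0.01535636,  0.00864575]), 'finger_force': 0.0, 'opening': 0.9994456859871175}
```

View pics/a0.png

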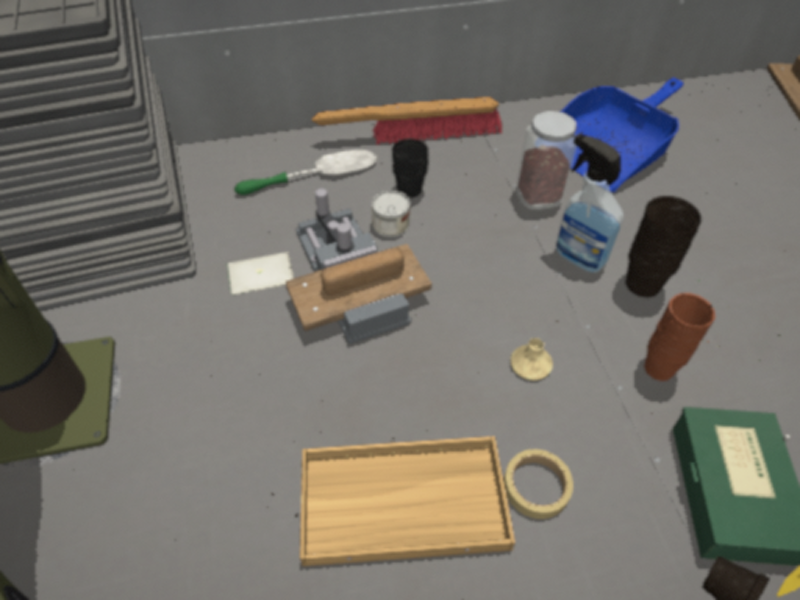

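View pics/b0.png

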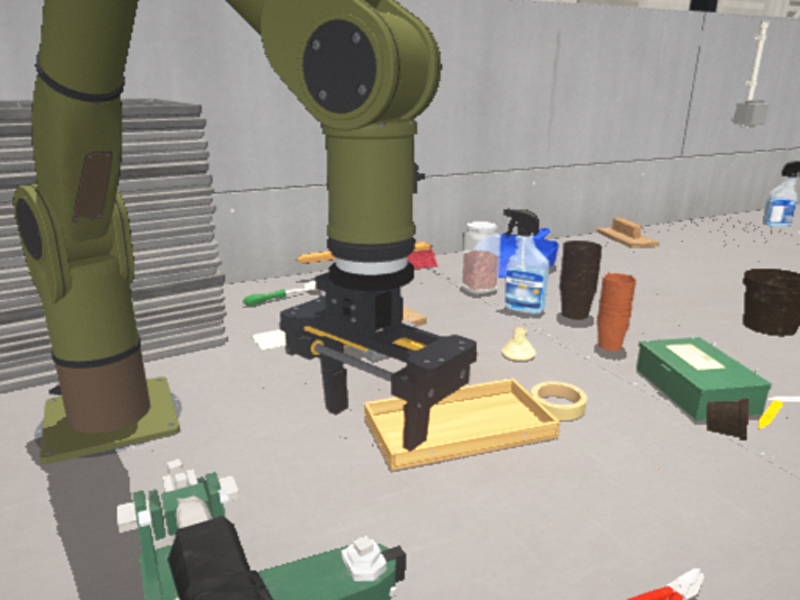

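```bash
python3 - <<'E'
from h import *
import pickle
a,b=pickle.load(open("s0.pkl","rb"))
im=cv2.cvtColor(a["image"],cv2.COLOR_RGB2BGR)
cv2.imwrite("pics/c0.png",cv2.resize(im[110:225,140:295],None,fx=5,fy=5,interpolation=cv2.INTER_CUBIC))
hsv=cv2.cvtColor(im,cv2.COLOR_BGR2HSV)
m=cv2.inRange(hsv,(10,60,60),(30,255,255)); m[:270]=0; m[:,:180]=0
cs=max(cv2.findContours(m,0,1)[0],key=cv2.contourArea)
q=cv2.approxPolyDP(cv2.convexHull(cs),6,True)[:,0]; print(q.tolist())
print([np.round(onz(a,*p,0.03),3).tolist() for p in q])
E
```

```text
[[365, 303], [361, 324], [326, 352], [192, 358], [194, 287], [316, 279], [349, 288]]
[[0.77, -0.314, 0.03], [0.743, -0.358, 0.03], [0.649, -0.398, 0.03], [0.374, -0.35, 0.03], [0.398, -0.191, 0.03], [0.681, -0.233, 0.03], [0.749, -0.271, 0.03]]
```

View pics/c0.png

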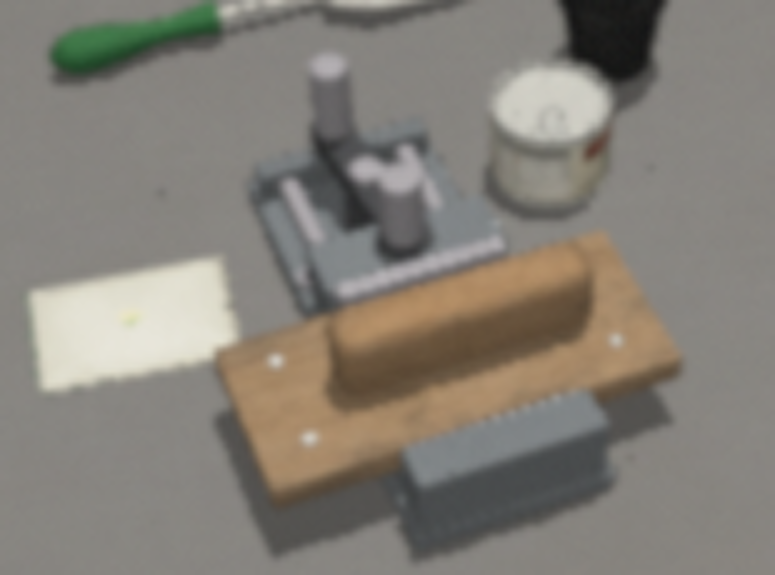

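```bash
python3 - <<'E'
from h import *
import pickle
a,b=pickle.load(open("s0.pkl","rb"))
C=lambda u,v,z: onz(a,u/5+140,v/5+110,z)
lk=C(329,66,.107); jk=C(400,174,.112)
B=np.array([C(*p,.049) for p in [(218,358),(278,495),(682,370),(607,235)]])
print("lock",lk,"jaw",jk); print(B.round(4)); print("centre",B.mean(0)); 
print("edges",[np.linalg.norm(B[i]-B[(i+1)%4]).round(3) for i in range(4)])
L=(B[3]+B[2]-B[0]-B[1])/2; W=(B[0]+B[3]-B[1]-B[2])/2
print("long ang",np.degrees(np.arctan2(L[1],L[0])),"short",np.degrees(np.arctan2(W[1],W[0])))
d=lk-B.mean(0);print("lock dir",np.degrees(np.arctan2(d[1],d[0])),np.linalg.norm(d[:2]))
d=jk-B.mean(0);print("jaw dir",np.degrees(np.arctan2(d[1],d[0])),np.linalg.norm(d[:2]))
F=[C(*p,.056) for p in [(405,455),(600,395)]];print("fixed jaw near",F)
g=[C(*p,.067+.03) for p in [(335,335),(590,255)]];print("grip ends top approx",g)
T=np.array([onz(a,u/1.5625,v/1.5625,.03) for u,v in [(303,451),(494,439),(513,546),(303,563)]])
print("tray",T.round(3),T.mean(0),[np.linalg.norm(T[i]-T[(i+1)%4]).round(3) for i in range(4)])
s=r.get_state();print(R.from_quat(s["eef_rot"]).as_matrix().round(3))
print("tin", C(550,180,0),"packet",C(130,320,.009))
E
```

```text
lock [0.50179128 0.28542818 0.107     ] jaw [0.52686505 0.18036983 0.112     ]
[[0.4108 0.123  0.049 ]
 [0.4311 0.0205 0.049 ]
 [0.6601 0.0583 0.049 ]
 [0.6437 0.169  0.049 ]]
centre [0.53642117 0.09268786 0.049     ]
edges [np.float64(0.105), np.float64(0.232), np.float64(0.112), np.float64(0.237)]
long ang 10.26935768255113 short 99.74303978003911
lock dir 100.18572766094864 0.19582661263321952
jaw dir 96.21990107456472 0.08820117428799146
fixed jaw near [array([0.50018503, 0.02684949, 0.056     ]), array([0.6103828 , 0.04481518, 0.056     ])]
grip ends top approx [array([0.47451915, 0.08233186, 0.097     ]), array([0.61956025, 0.11014832, 0.097     ])]
tray [[ 0.397 -0.195  0.03 ]
 [ 0.68  -0.238  0.03 ]
 [ 0.655 -0.394  0.03 ]
 [ 0.377 -0.355  0.03 ]] [ 0.52730829 -0.29549164  0.03      ] [np.float64(0.286), np.float64(0.158), np.float64(0.281), np.float64(0.162)]
[[ 0.917  0.399 -0.001]
 [ 0.399 -0.917  0.001]
 [-0.    -0.002 -1.   ]]
tin [0.6314768  0.27121625 0.        ] packet [0.36220961 0.20036511 0.009     ]
```

```bash
cat >> h.py <<'E'
def rows(wps,n):
    "wps: world (x,y,z,yaw of tool y deg), n rows for each; prints rows"
    s=r.get_state(); M=R.from_quat(s["eef_rot"]).as_matrix()
    y0=np.degrees(np.arctan2(M[1,1],M[0,1])); p=np.r_[s["tool_pos"],y0]; ref=p.copy()
    print("now",ref.round(4))
    Z=np.cross([np.sin(np.radians(y0)),-np.cos(np.radians(y0)),0],M[:,1]) # level, down
    X=np.array([-np.sin(np.radians(y0)),np.cos(np.radians(y0)),0]); Yv=np.array([np.cos(np.radians(y0)),np.sin(np.radians(y0)),0])
    X=np.cross(Yv,[0,0,-1])
    for w,k in zip(wps,n):
        w=np.array(w,float)
        for i in range(1,k+1):
            t=p+(w-p)*i/k; d=t[:3]-ref[:3]
            print([[round(100*float(v),1) for v in (d@X,d@Yv,-d[2])],[0,0,round(-float(t[3]-y0),0)]])
        p=w
E
python3 - <<'E'
from h import *
rows([(.45,-.2,.24,-10),(.50,.05,.24,20),(.502,.285,.24,55)],[10,6,6])
E
```

```text
now [  0.2493  -0.5725   0.238  -66.46  ]
[[3.3, -2.6, -0.0], [0, 0, -6.0]]
[[6.7, -5.2, -0.0], [0, 0, -11.0]]
[[10.0, -7.8, -0.1], [0, 0, -17.0]]
[[13.3, -10.5, -0.1], [0, 0, -23.0]]
[[16.6, -13.1, -0.1], [0, 0, -28.0]]
[[20.0, -15.7, -0.1], [0, 0, -34.0]]
[[23.3, -18.3, -0.1], [0, 0, -40.0]]
[[26.6, -20.9, -0.2], [0, 0, -45.0]]
[[29.9, -23.5, -0.2], [0, 0, -51.0]]
[[33.3, -26.1, -0.2], [0, 0, -56.0]]
[[35.7, -29.6, -0.2], [0, 0, -61.0]]
[[38.1, -33.1, -0.2], [0, 0, -66.0]]
[[40.6, -36.6, -0.2], [0, 0, -71.0]]
[[43.0, -40.1, -0.2], [0, 0, -76.0]]
[[45.4, -43.6, -0.2], [0, 0, -81.0]]
[[47.8, -47.1, -0.2], [0, 0, -86.0]]
[[49.4, -50.6, -0.2], [0, 0, -92.0]]
[[51.0, -54.2, -0.2], [0, 0, -98.0]]
[[52.6, -57.8, -0.2], [0, 0, -104.0]]
[[54.2, -61.4, -0.2], [0, 0, -110.0]]
[[55.8, -64.9, -0.2], [0, 0, -116.0]]
[[57.4, -68.5, -0.2], [0, 0, -121.0]]
```

Emit:
carry_out(rows=[[[3.3,-2.6,0],[0,0,-6],0],[[6.7,-5.2,0],[0,0,-11],0],[[10,-7.8,0],[0,0,-17],0],[[13.3,-10.5,0],[0,0,-23],0],[[16.6,-13.1,0],[0,0,-28],0],[[20,-15.7,0],[0,0,-34],0],[[23.3,-18.3,0],[0,0,-40],0],[[26.6,-20.9,0],[0,0,-45],0],[[30,-23.5,0],[0,0,-51],0],[[33.3,-26.1,0],[0,0,-56],0],[[35.7,-29.6,0],[0,0,-61],0],[[38,-33,0],[0,0,-66],0]])

```text
clock: 1.3
tool_pos: [0.4665, -0.1169, 0.2385]
eef_rot: [0.709, 0.706, 0.0, -0.0]
contact_force: [0.3, 0.2, 0.7]
opening: 1.002
finger_force: 0.0
```

```bash
python3 - <<'E'
from h import *
print(r.get_state()["q"].round(2))
rows([(.50,.05,.24,20),(.502,.285,.20,55)],[4,6])
E
```

```text
[ 0.47  0.54 -0.49  1.98  0.38  0.72 -0.26]
now [ 0.4665 -0.1169  0.2385 -0.2469]
[[4.2, 0.8, -0.0], [0, 0, -5.0]]
[[8.4, 1.6, -0.1], [0, 0, -10.0]]
[[12.5, 2.5, -0.1], [0, 0, -15.0]]
[[16.7, 3.3, -0.2], [0, 0, -20.0]]
[[20.6, 3.3, 0.5], [0, 0, -26.0]]
[[24.5, 3.3, 1.2], [0, 0, -32.0]]
[[28.5, 3.3, 1.8], [0, 0, -38.0]]
[[32.4, 3.3, 2.5], [0, 0, -44.0]]
[[36.3, 3.4, 3.2], [0, 0, -49.0]]
[[40.2, 3.4, 3.8], [0, 0, -55.0]]
```

Emit:
carry_out(rows=[[[4,0.8,0],[0,0,-5],0],[[8.4,1.6,0],[0,0,-10],0],[[12.5,2.5,0],[0,0,-15],0],[[16.7,3.3,0],[0,0,-20],0],[[20.6,3.3,0],[0,0,-26],0],[[24.5,3.3,0.5],[0,0,-32],0],[[28.5,3.3,1],[0,0,-38],0],[[32.4,3.3,2],[0,0,-44],0],[[36.3,3.4,3],[0,0,-50],0],[[40.2,3.4,3],[0,0,-55],0],[[40.2,3.4,3],[0,0,-55],0]])

```text
clock: 2.4
tool_pos: [0.5016, 0.2901, 0.2087]
eef_rot: [0.3, 0.954, 0.003, -0.002]
contact_force: [-0.5, 0.6, -0.1]
opening: 1.001
finger_force: 0.0
```

```bash
cat >> h.py <<'E'
def wpx(s,p):
    P=np.array(s["pose"]); c=P[:3,:3].T@(np.array(p)-P[:3,3]); d=np.array([c[0],-c[1],-c[2]])
    rho=np.hypot(d[0],d[1]); th=np.arctan2(rho,d[2]); return s["cx"]+s["fx"]*th*d[0]/rho, s["cy"]+s["fy"]*th*d[1]/rho
def wonz(s,u,v,z):
    a=(u-s["cx"])/s["fx"];b=(v-s["cy"])/s["fy"];th=np.hypot(a,b)
    d=np.array([np.sin(th)*a/th,-np.sin(th)*b/th,-np.cos(th)]);P=np.array(s["pose"]);d=P[:3,:3]@d
    return P[:3,3]+d*(z-P[2,3])/d[2]
E
python3 - <<'E'
from h import *
import pickle
s=r.snapshot("wrist");pickle.dump(s,open("w1.pkl","wb"))
im=cv2.cvtColor(s["image"],cv2.COLOR_RGB2BGR)
for p in [(.502,.285,.107),(.527,.18,.112)]:
    u,v=wpx(s,p);print(u,v);
cv2.imwrite("pics/w1.png",cv2.resize(im,(800,600),interpolation=cv2.INTER_CUBIC))
st=r.get_state();print(st["tool_pos"],st["q"].round(2)); print(s["fx"],np.round(s["pose"],3))
E
```

```text
250.32854767133975 196.29568183353095
177.05901637688066 277.3855913030882
[0.50227343 0.28616007 0.20832991] [-0.21  0.74 -0.69  1.73  0.58  0.89 -0.19]
297.3186396354542 [[ 0.572 -0.791 -0.218  0.446]
 [ 0.82   0.553  0.148  0.329]
 [ 0.003 -0.263  0.965  0.355]
 [ 0.     0.     0.     1.   ]]
```

View pics/w1.png

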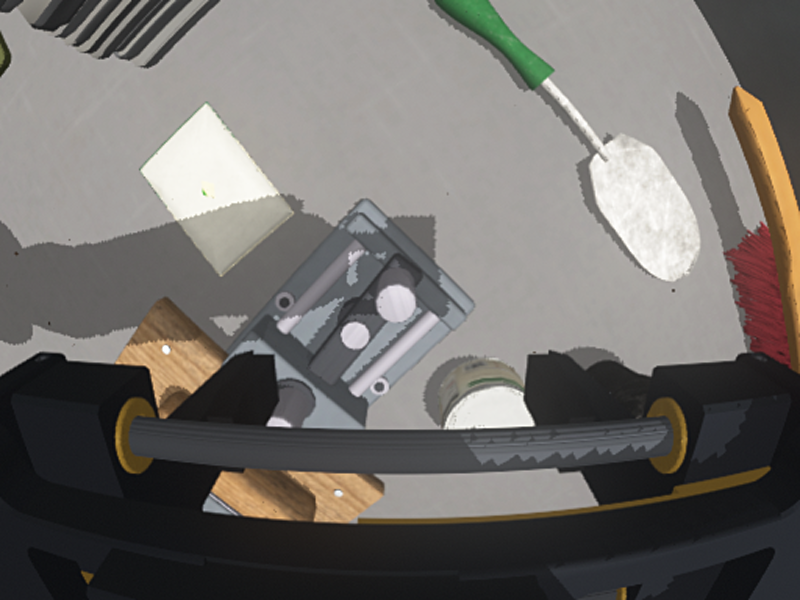

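```bash
python3 - <<'E'
from h import *
import pickle
s=pickle.load(open("w1.pkl","rb"))
k=wonz(s,396/1.5625,301/1.5625,.107); 
for z in(.055,.06,.065): 
    p=wonz(s,355/1.5625,336/1.5625,z);d=k-p;print(p,np.linalg.norm(d[:2]),np.degrees(np.arctan2(d[1],d[0])))
print(k)
# rails/base plate far corners
print([wonz(s,u/1.5625,v/1.5625,.014) for u,v in[(364,200),(474,303)]])
th=np.radians(100); ey=np.array([np.cos(th),np.sin(th)])
rows([(.502,.288,.18,55)],[2])
E
```

```text
[0.5165556  0.24331722 0.055     ] 0.04839853512603298 108.92721710917058
[0.51538369 0.24474821 0.06      ] 0.04666924104932845 108.13608148717441
[0.51421178 0.24617919 0.065     ] 0.044949528479581356 107.28423719903009
[0.50085672 0.28909892 0.107     ]
[array([0.44534543, 0.29879304, 0.014     ]), array([0.55697484, 0.32224775, 0.014     ])]
now [ 0.5023  0.2862  0.2083 54.7858]
[[0.1, 0.1, 1.4], [0, 0, -0.0]]
[[0.1, 0.1, 2.8], [0, 0, -0.0]]
```

Emit:
carry_out(rows=[[[0.2,0.2,4],[0,0,0],0],[[0.3,0.2,8],[0,0,0],0],[[0.3,0.2,12],[0,0,0],0.2],[[0.3,0.2,13.8],[0,0,0],0.4],[[0.3,0.2,13.8],[0,0,0],1],[[0.3,0.2,13.8],[0,0,0],1],[[0.3,0.2,13.8],[0,0,0],1],[[0.3,0.2,13.8],[0,0,0],1],[[0.3,0.2,13.8],[0,0,0],1],[[0.3,0.2,13.8],[0,0,0],1]], newtons=12)

```text
clock: 3.45
tool_pos: [0.5025, 0.2865, 0.0713]
eef_rot: [0.305, 0.952, 0.0, 0.0]
contact_force: [-0.8, 0.5, -0.1]
opening: 0.297
finger_force: 0.0
```

```bash
python3 - <<'E'
from h import *
s=r.get_state();print(s["opening"]*88,s["finger_force"],s["contact_force"])
p0=s["tool_pos"];piv=np.array([.514,.2465]);v=p0[:2]-piv;print(np.linalg.norm(v),np.degrees(np.arctan2(v[1],v[0])))
a0=np.degrees(np.arctan2(v[1],v[0]));w=[]
for i in range(1,12):
    a=np.radians(a0+(191-a0)*i/11);w.append((*(piv+.045*np.array([np.cos(a),np.sin(a)])),p0[2],55))
rows(w,[1]*11)
E
```

```text
26.139878842694344 0.0 [-0.77768312  0.45363363 -0.14655625]
0.04157841242448625 106.03007614367168
now [ 0.5025  0.2865  0.0713 54.5283]
[[0.6, -0.3, -0.0], [0, 0, -0.0]]
[[0.9, -0.8, -0.0], [0, 0, -0.0]]
[[1.1, -1.4, -0.0], [0, 0, -0.0]]
[[1.2, -2.0, -0.0], [0, 0, -0.0]]
[[1.2, -2.6, -0.0], [0, 0, -0.0]]
[[1.2, -3.2, -0.0], [0, 0, -0.0]]
[[1.1, -3.8, -0.0], [0, 0, -0.0]]
[[0.9, -4.4, -0.0], [0, 0, -0.0]]
[[0.6, -4.9, -0.0], [0, 0, -0.0]]
[[0.3, -5.4, -0.0], [0, 0, -0.0]]
[[-0.2, -5.9, -0.0], [0, 0, -0.0]]
```

Emit:
carry_out(rows=[[[0,0,0],[0,0,0],1],[[0,0,0],[0,0,0],1],[[0.5,-0.3,0],[0,0,0],1],[[0.8,-0.8,0],[0,0,0],1],[[1,-1.4,0],[0,0,0],1],[[1.2,-2,0],[0,0,0],1],[[1.2,-2.6,0],[0,0,0],1],[[1.2,-3.2,0],[0,0,0],1],[[1.1,-3.8,0],[0,0,0],1],[[0.9,-4.4,0],[0,0,0],1],[[0.6,-5,0],[0,0,0],1],[[0.3,-5.4,0],[0,0,0],1]])

```text
clock: 4.65
tool_pos: [0.4676, 0.2501, 0.0715]
eef_rot: [0.302, 0.953, 0.005, -0.001]
contact_force: [-1.2, 7.1, 1.7]
opening: 0.266
finger_force: 12.0
```

```bash
python3 - <<'E'
from h import *
s=r.get_state();print(s["opening"]*88,s["finger_force"],s["contact_force"],s["tool_pos"])
v=s["tool_pos"][:2]-np.array([.514,.2465]);print(np.linalg.norm(v),np.degrees(np.arctan2(v[1],v[0])))
E
```

```text
23.435878403605603 11.9822340994142 [-1.21564348  7.06879854  1.73545656] [0.46759706 0.25008364 0.07154803]
0.04654111711454086 175.58388533498393
```

Emit:
carry_out(rows=[[[-0.4,-0.5,0],[0,0,0],1],[[-0.9,-0.9,0],[0,0,0],1],[[-1,-1,0],[0,0,0],1],[[-0.9,-0.7,0],[0,0,0],0.5],[[-0.7,-0.5,0],[0,0,0],0.5],[[-0.7,-0.5,0],[0,0,0],0.4],[[-0.7,-0.5,0],[0,0,0],0.4],[[-0.7,-0.5,-3],[0,0,0],0.2],[[-0.7,-0.5,-8],[0,0,0],0],[[-0.7,-0.5,-11],[0,0,0],0],[[-0.7,-0.5,-11],[0,0,0],0]])

```text
clock: 5.75
tool_pos: [0.473, 0.2373, 0.1843]
eef_rot: [0.305, 0.952, 0.003, 0.002]
contact_force: [-0.0, 0.5, -0.6]
opening: 0.939
finger_force: 0.0
```

```bash
python3 - <<'E'
from h import *
import pickle
a=r.snapshot("scene");w=r.snapshot("wrist");pickle.dump((a,w),open("s2.pkl","wb"))
f=lambda s:cv2.cvtColor(s["image"],cv2.COLOR_RGB2BGR)
A=cv2.resize(f(a)[100:250,130:330],(800,600),interpolation=cv2.INTER_CUBIC)
W=cv2.resize(f(w),(800,600))
cv2.imwrite("pics/w2.png",np.hstack([cv2.resize(f(w)[130:384,60:360],(500,423),interpolation=cv2.INTER_CUBIC),cv2.resize(f(a)[120:230,150:280],(300,254)).copy() if 0 else cv2.copyMakeBorder(cv2.resize(f(a)[120:230,150:280],(300,254)),0,169,0,0,0)]))
st=r.get_state();print(st["tool_pos"],st["opening"],st["contact_force"]); print(wpx(w,(.5225,.1785,.112)))
E
```

```text
[0.47137297 0.23529612 0.18076852] 1.0000296890188685 [-0.24531893  0.37236849 -0.20449649]
(np.float64(234.4663269906719), np.float64(285.265593901353))
```

View pics/w2.png

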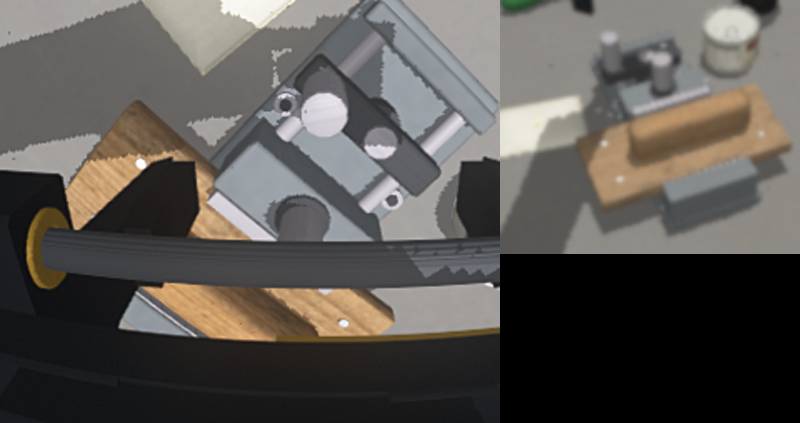

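```bash
python3 - <<'E'
from h import *
rows([(.526,.180,.18,100),(.526,.180,.077,100)],[6,3])
E
```

```text
now [ 0.4714  0.2353  0.1808 54.4892]
[[-1.3, -0.2, 0.0], [0, 0, -8.0]]
[[-2.6, -0.4, 0.0], [0, 0, -15.0]]
[[-3.8, -0.7, 0.0], [0, 0, -23.0]]
[[-5.1, -0.9, 0.1], [0, 0, -30.0]]
[[-6.4, -1.1, 0.1], [0, 0, -38.0]]
[[-7.7, -1.3, 0.1], [0, 0, -46.0]]
[[-7.7, -1.3, 3.5], [0, 0, -46.0]]
[[-7.7, -1.3, 6.9], [0, 0, -46.0]]
[[-7.7, -1.3, 10.4], [0, 0, -46.0]]
```

Emit:
carry_out(rows=[[[-1.3,-0.2,0],[0,0,-8],0.2],[[-2.6,-0.4,0],[0,0,-15],0.3],[[-3.8,-0.7,0],[0,0,-23],0.35],[[-5,-0.9,0],[0,0,-30],0.35],[[-6.4,-1.1,0],[0,0,-38],0.35],[[-7.7,-1.3,0],[0,0,-46],0.35],[[-7.7,-1.3,1],[0,0,-46],0.35],[[-7.7,-1.3,4.5],[0,0,-46],0.35],[[-7.7,-1.3,8],[0,0,-46],0.35],[[-7.7,-1.3,10.4],[0,0,-46],0.35],[[-7.7,-1.3,10.4],[0,0,-46],1],[[-7.7,-1.3,10.4],[0,0,-46],1]])

```text
clock: 7.05
tool_pos: [0.5251, 0.1812, 0.076]
eef_rot: [-0.092, 0.996, -0.0, -0.001]
contact_force: [0.2, 0.5, 0.8]
opening: 0.491
finger_force: 0.0
```

Emit:
carry_out(rows=[[[0,0,0],[0,0,0],1],[[0,0,0],[0,0,0],1],[[0,0,0],[0,0,0],1],[[0,0,0],[0,0,0],1]])

```text
clock: 7.45
tool_pos: [0.5271, 0.1799, 0.0777]
eef_rot: [-0.091, 0.996, -0.001, 0.001]
contact_force: [-1.1, -2.9, 6.9]
opening: 0.292
finger_force: 12.0
```

```bash
python3 - <<'E'
from h import *
s=r.get_state();print(s["opening"]*88,s["finger_force"],s["contact_force"],s["tool_pos"]); rows([],[])
E
```

```text
25.73642590831397 11.996083036065102 [-1.08703974 -2.85339703  6.9250982 ] [0.52710128 0.17985119 0.07770916]
now [5.271000e-01 1.799000e-01 7.770000e-02 1.004719e+02]
```

Emit:
carry_out(rows=[[[0,0.2,-0.2],[0,0,0],1],[[0,0.7,-0.2],[0,0,0],1],[[0,1.2,-0.2],[0,0,0],1],[[0,1.7,-0.2],[0,0,0],1],[[0,2.2,-0.2],[0,0,0],1],[[0,2.7,-0.2],[0,0,0],1],[[0,3.2,-0.2],[0,0,0],1],[[0,3.5,-0.2],[0,0,0],1],[[0,3.5,-0.2],[0,0,0],1]], newtons=15)

```text
clock: 8.35
tool_pos: [0.5214, 0.2096, 0.0778]
eef_rot: [-0.09, 0.996, -0.005, -0.0]
contact_force: [3.7, -9.1, -1.0]
opening: 0.292
finger_force: 15.0
```

```bash
python3 - <<'E'
from h import *
s=r.get_state();print(s["opening"]*88,s["finger_force"],s["contact_force"],s["tool_pos"]); rows([],[])
d=s["tool_pos"][:2]-np.array([.5271,.1799]);print(np.linalg.norm(d),np.degrees(np.arctan2(d[1],d[0])))
E
```

```text
25.678108014802547 15.044488941784948 [ 3.73146551 -9.11967923 -1.04225684] [0.52137871 0.2096203  0.07777865]
now [5.214000e-01 2.096000e-01 7.780000e-02 1.003306e+02]
0.030265979553777727 100.89638792846705
```

Emit:
carry_out(rows=[[[0,0.4,0],[0,0,0],1],[[0,0.5,0],[0,0,0],1]])

```text
clock: 8.55
tool_pos: [0.5214, 0.2097, 0.0776]
eef_rot: [-0.089, 0.996, -0.009, -0.0]
contact_force: [5.4, -18.4, 4.0]
opening: 0.288
finger_force: 15.0
```

Emit:
carry_out(rows=[[[0,0,0],[0,0,0],0.6],[[0,-0.2,0],[0,0,0],0.4],[[0,-0.2,0],[0,0,0],0.4],[[0,-0.2,-3],[0,0,0],0.3],[[0,-0.2,-6],[0,0,0],0.2],[[0,-0.2,-9],[0,0,0],0.2],[[0,-0.2,-9],[0,0,0],0.2]])

```text
clock: 9.25
tool_pos: [0.5206, 0.2219, 0.1729]
eef_rot: [-0.093, 0.996, 0.003, 0.003]
contact_force: [0.3, 0.3, -0.4]
opening: 0.798
finger_force: 0.0
```

```bash
python3 - <<'E'
from h import *
import pickle
rows([(.549,.096,.17,100.3),(.549,.096,.063,100.3)],[4,4])
a=r.snapshot("scene");w=r.snapshot("wrist");pickle.dump((a,w),open("s3.pkl","wb"))
f=lambda s:cv2.cvtColor(s["image"],cv2.COLOR_RGB2BGR)
cv2.imwrite("pics/w3.png",np.hstack([cv2.resize(f(w),(480,360)),cv2.resize(f(a)[110:230,150:257],(320,360))]))
st=r.get_state();print(st["contact_force"],st["opening"])
E
```

```text
now [  0.5206   0.2219   0.1729 100.6343]
[[-0.1, -3.2, 0.1], [0, 0, 0.0]]
[[-0.2, -6.4, 0.1], [0, 0, 0.0]]
[[-0.4, -9.7, 0.2], [0, 0, 0.0]]
[[-0.5, -12.9, 0.3], [0, 0, 0.0]]
[[-0.5, -12.9, 3.0], [0, 0, 0.0]]
[[-0.5, -12.9, 5.6], [0, 0, 0.0]]
[[-0.5, -12.9, 8.3], [0, 0, 0.0]]
[[-0.5, -12.9, 11.0], [0, 0, 0.0]]
[ 0.33019163  0.69421718 -0.61053323] 0.7965417586243855
```

View pics/w3.png

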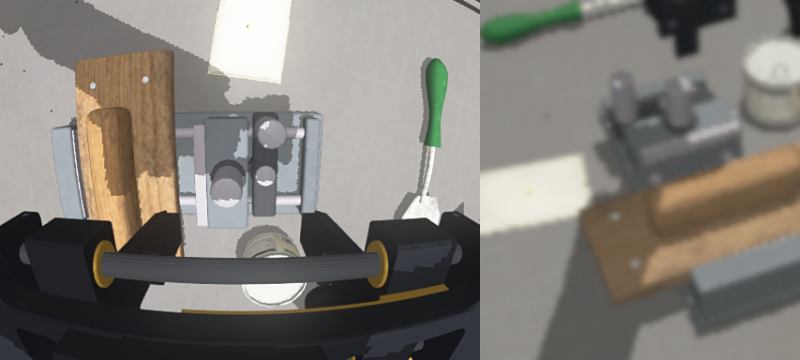

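Emit:
carry_out(rows=[[[-0.1,-3.2,0],[0,0,0],0.2],[[-0.2,-6.4,0],[0,0,0],0.2],[[-0.4,-9.7,0],[0,0,0],0.2],[[-0.5,-12.9,0.3],[0,0,0],0.2],[[-0.5,-12.9,0.3],[0,0,0],0.2],[[-0.5,-12.9,3],[0,0,0],0.2],[[-0.5,-12.9,5.6],[0,0,0],0.2],[[-0.5,-12.9,8.3],[0,0,0],0.2],[[-0.5,-12.9,10.5],[0,0,0],0.2],[[-0.5,-12.9,10.8],[0,0,0],0.2]])

```text
clock: 10.35
tool_pos: [0.5454, 0.0925, 0.0575]
eef_rot: [-0.093, 0.996, -0.0, -0.003]
contact_force: [-0.0, -0.2, 0.0]
opening: 0.803
finger_force: 0.0
```

Emit:
carry_out(rows=[[[0,0,0],[0,0,0],0.5],[[0,0,0],[0,0,0],1],[[0,0,0],[0,0,0],1],[[0,0,0],[0,0,0],1],[[0,0,0],[0,0,0],1],[[0,0,0],[0,0,0],1],[[0,0,0],[0,0,0],1]], newtons=35)

```text
clock: 11.05
tool_pos: [0.5473, 0.0982, 0.0622]
eef_rot: [-0.094, 0.996, 0.005, 0.001]
contact_force: [-3.8, 9.3, 0.5]
opening: 0.381
finger_force: 35.0
```

```bash
python3 - <<'E'
from h import *
s=r.get_state();print(s["opening"]*88,s["finger_force"],s["contact_force"],s["tool_pos"]); rows([],[])
E
```

```text
33.514624349209214 34.99902801588178 [-3.8011324   9.28692674  0.50380276] [0.54727053 0.0981995  0.06223702]
now [5.473000e-01 9.820000e-02 6.220000e-02 1.007669e+02]
```

Emit:
carry_out(rows=[[[0,0.4,0],[0,0,0],1],[[0,0.4,-1],[0,0,0],1],[[0,0.4,-3],[0,0,0],1],[[0,0.4,-6],[0,0,0],1],[[0,0.4,-9],[0,0,0],1],[[0,0.4,-12],[0,0,0],1],[[0,0.4,-14],[0,0,0],1],[[0,0.4,-14],[0,0,0],1]])

```text
clock: 11.85
tool_pos: [0.5486, 0.0956, 0.2037]
eef_rot: [-0.091, 0.996, -0.0, 0.002]
contact_force: [0.7, -0.1, -3.9]
opening: 0.384
finger_force: 35.0
```

```bash
python3 - <<'E'
from h import *
s=r.get_state();print(s["opening"]*88,s["finger_force"],s["contact_force"],s["moment"])
th=np.radians(-8.3); c=np.array([.527,-.2955]); g=c+.010*np.array([np.cos(th),np.sin(th)]);print(g)
rows([(.54,-.1,.19,90),(*g,.19,81.7),(*g,.045,81.7)],[5,5,5])
E
```

```text
33.82494988018098 34.99885470606387 [ 0.73944934 -0.10860882 -3.87088146] [ 0.16311157 -0.16409859  0.04746694]
[ 0.53689526 -0.29694356]
now [5.486000e-01 9.560000e-02 2.037000e-01 1.004398e+02]
[[0.9, -3.8, 0.3], [0, 0, 2.0]]
[[1.8, -7.6, 0.5], [0, 0, 4.0]]
[[2.6, -11.4, 0.8], [0, 0, 6.0]]
[[3.5, -15.3, 1.1], [0, 0, 8.0]]
[[4.4, -19.1, 1.4], [0, 0, 10.0]]
[[5.2, -22.9, 1.4], [0, 0, 12.0]]
[[5.9, -26.8, 1.4], [0, 0, 14.0]]
[[6.7, -30.7, 1.4], [0, 0, 15.0]]
[[7.5, -34.5, 1.4], [0, 0, 17.0]]
[[8.3, -38.4, 1.4], [0, 0, 19.0]]
[[8.3, -38.4, 4.3], [0, 0, 19.0]]
[[8.3, -38.4, 7.2], [0, 0, 19.0]]
[[8.3, -38.4, 10.1], [0, 0, 19.0]]
[[8.3, -38.4, 13.0], [0, 0, 19.0]]
[[8.3, -38.4, 15.9], [0, 0, 19.0]]
```

Emit:
carry_out(rows=[[[0.9,-3.8,0],[0,0,2],1],[[1.8,-7.6,0],[0,0,4],1],[[2.6,-11.4,0],[0,0,6],1],[[3.5,-15.3,0],[0,0,8],1],[[4.4,-19,0],[0,0,10],1],[[5.2,-23,0.5],[0,0,12],1],[[5.9,-27,1],[0,0,14],1],[[6.7,-30.7,1.5],[0,0,16],1],[[7.5,-34.5,3],[0,0,18],1],[[8.3,-38.4,5],[0,0,19],1],[[8.3,-38.4,7],[0,0,19],1],[[8.3,-38.4,7],[0,0,19],1]])

```text
clock: 13.05
tool_pos: [0.5317, -0.2983, 0.1265]
eef_rot: [0.075, 0.997, 0.0, -0.004]
contact_force: [-0.6, 0.8, -3.1]
opening: 0.383
finger_force: 35.0
```

```bash
python3 - <<'E'
from h import *
import pickle
rows([],[])
a=r.snapshot("scene");b=r.snapshot("side");w=r.snapshot("wrist");pickle.dump((a,b,w),open("s4.pkl","wb"))
f=lambda s:cv2.cvtColor(s["image"],cv2.COLOR_RGB2BGR)
cv2.imwrite("pics/w4.png",np.hstack([cv2.resize(f(a)[200:384,150:350],(400,368)),cv2.resize(f(w),(400,368))]))
st=r.get_state();print(st["contact_force"],st["moment"],st["opening"])
E
```

```text
now [ 0.5317 -0.2983  0.1265 81.3432]
[ 1.05148656  0.05998018 -2.5450652 ] [ 0.06117803 -0.22768199  0.01261829] 0.3844449486891618
```

View pics/w4.png

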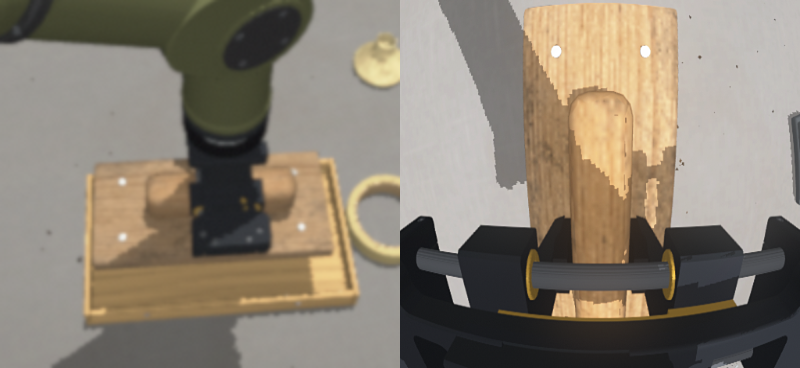

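```bash
python3 - <<'E'
from h import *
import pickle
a,b,w=pickle.load(open("s4.pkl","rb"))
B=np.array([onz(a,x/2+150,y/2+200,.1125) for x,y in[(97,163),(318,152),(333,258),(93,266)]])
print(B.round(3),B.mean(0),[np.linalg.norm(B[i]-B[(i+1)%4]).round(3) for i in range(4)])
for i,j in((0,1),(3,2)):d=B[j]-B[i];print(np.degrees(np.arctan2(d[1],d[0])))
T=np.array([onz(a,x/2+150,y/2+200,.03) for x,y in[(84,324),(357,302),(331,158),(86,175)]]);print(T.round(3),T.mean(0))
rows([(.537,-.298,.05,81.7)],[3])
E
```

```text
[[ 0.412 -0.224  0.113]
 [ 0.646 -0.262  0.113]
 [ 0.625 -0.376  0.113]
 [ 0.394 -0.333  0.113]] [ 0.51930265 -0.29900997  0.1125    ] [np.float64(0.237), np.float64(0.116), np.float64(0.235), np.float64(0.111)]
-9.367429127243865
-10.543791561386906
[[ 0.373 -0.358  0.03 ]
 [ 0.654 -0.397  0.03 ]
 [ 0.68  -0.232  0.03 ]
 [ 0.395 -0.192  0.03 ]] [ 0.52564887 -0.29476756  0.03      ]
now [ 0.5362 -0.2951  0.1312 81.6636]
[[-0.0, -0.1, 2.7], [0, 0, -0.0]]
[[-0.1, -0.2, 5.4], [0, 0, -0.0]]
[[-0.1, -0.3, 8.1], [0, 0, -0.0]]
```

Emit:
carry_out(rows=[[[-0.2,0,2],[0,0,-0.5],1],[[-0.4,0,4],[0,0,-1],1],[[-0.4,0,6],[0,0,-1],1],[[-0.4,0,7.3],[0,0,-1],1],[[-0.4,0,8.2],[0,0,-1],1],[[-0.4,0,8.4],[0,0,-1],1],[[-0.4,0,8.4],[0,0,-1],1],[[-0.4,0,8.4],[0,0,-1],1]])

```text
clock: 14.0
tool_pos: [0.5404, -0.2973, 0.0474]
eef_rot: [0.065, 0.998, -0.0, 0.001]
contact_force: [0.0, 0.0, -2.2]
opening: 0.38
finger_force: 35.0
```

```bash
python3 - <<'E'
from h import *
s=r.get_state();print(s["contact_force"],s["moment"]); rows([],[])
E
```

```text
[ 0.01650626  0.032762   -2.1986828 ] [ 0.03341719 -0.18174235 -0.06974957]
now [ 5.40400e-01 -2.97300e-01  4.74000e-02  8.25334e+01]
```

Emit:
carry_out(rows=[[[0,0,0.3],[0,0,0],1],[[0,0,0.6],[0,0,0],1],[[0,0,0.8],[0,0,0],1],[[0,0,0.9],[0,0,0],1],[[0,0,0.9],[0,0,0],1]])

```text
clock: 14.5
tool_pos: [0.5397, -0.2973, 0.0379]
eef_rot: [0.065, 0.998, -0.0, -0.0]
contact_force: [-0.6, 0.1, -1.7]
opening: 0.383
finger_force: 35.0
```

Emit:
carry_out(rows=[[[0,0,0.2],[0,0,0],1],[[0,0,0.3],[0,0,0],1],[[0,0,0.3],[0,0,0],1]])

```text
clock: 14.8
tool_pos: [0.5397, -0.2973, 0.0377]
eef_rot: [0.065, 0.998, -0.001, 0.0]
contact_force: [-7.8, 0.2, 20.7]
opening: 0.386
finger_force: 35.0
```

Emit:
carry_out(rows=[[[0,0,-0.2],[0,0,0],1],[[0,0,-0.2],[0,0,0],0.5],[[0,0,-0.2],[0,0,0],0.3],[[0,0,-0.2],[0,0,0],0.3],[[0,0,-0.2],[0,0,0],0.3],[[0,0,-0.4],[0,0,0],0.3],[[0,0,-3],[0,0,0],0.3],[[0,0,-7],[0,0,0],0.3],[[0,0,-12],[0,0,0],0.3],[[0,0,-16],[0,0,0],0.3]])

```text
clock: 15.8
tool_pos: [0.5403, -0.2968, 0.1973]
eef_rot: [0.065, 0.998, 0.0, 0.001]
contact_force: [0.1, -1.0, 0.4]
opening: 0.702
finger_force: 0.0
```

```bash
python3 - <<'E'
from h import *
s=r.get_state();print(s["contact_force"],s["opening"])
rows([(.5214,.2097,.20,100.3)],[12])
E
```

```text
[ 0.09872949 -0.98382516  0.40525967] 0.7020515417845525
now [ 0.5403 -0.2968  0.1973 82.5647]
[[0.7, 4.2, -0.0], [0, 0, -1.0]]
[[1.4, 8.3, -0.0], [0, 0, -3.0]]
[[2.1, 12.5, -0.1], [0, 0, -4.0]]
[[2.8, 16.7, -0.1], [0, 0, -6.0]]
[[3.5, 20.8, -0.1], [0, 0, -7.0]]
[[4.2, 25.0, -0.1], [0, 0, -9.0]]
[[4.9, 29.2, -0.2], [0, 0, -10.0]]
[[5.6, 33.3, -0.2], [0, 0, -12.0]]
[[6.3, 37.5, -0.2], [0, 0, -13.0]]
[[7.0, 41.7, -0.2], [0, 0, -15.0]]
[[7.7, 45.8, -0.3], [0, 0, -16.0]]
[[8.4, 50.0, -0.3], [0, 0, -18.0]]
```

Emit:
carry_out(rows=[[[0.7,4.2,0],[0,0,-1],0.35],[[1.4,8.3,0],[0,0,-3],0.35],[[2.1,12.5,0],[0,0,-4],0.35],[[2.8,16.7,0],[0,0,-6],0.35],[[3.5,20.8,0],[0,0,-7],0.35],[[4.2,25,0],[0,0,-9],0.35],[[4.9,29.2,0],[0,0,-10],0.35],[[5.6,33.3,0],[0,0,-12],0.35],[[6.3,37.5,0],[0,0,-13],0.35],[[7,41.7,0],[0,0,-15],0.35],[[7.7,45.8,0],[0,0,-16],0.35],[[8.4,50,0],[0,0,-18],0.35]])

```text
clock: 17.0
tool_pos: [0.5212, 0.2111, 0.1948]
eef_rot: [-0.092, 0.996, -0.0, 0.0]
contact_force: [0.8, -0.3, 0.3]
opening: 0.647
finger_force: 0.0
```

Emit:
carry_out(rows=[[[0,0,0],[0,0,0],0.35],[[0,0,0],[0,0,0],0.35]])

```text
clock: 17.2
tool_pos: [0.521, 0.2105, 0.1947]
eef_rot: [-0.093, 0.996, -0.0, -0.0]
contact_force: [-0.4, -0.5, -0.6]
opening: 0.65
finger_force: 0.0
```

```bash
python3 - <<'E'
from h import *
import pickle
a=r.snapshot("scene");pickle.dump(a,open("s5.pkl","wb"))
cv2.imwrite("pics/a5.png",cv2.resize(cv2.cvtColor(a["image"],cv2.COLOR_RGB2BGR)[100:],(800,444)))
rows([(.5214,.2097,.20,100.3),(.5214,.2097,.079,100.3)],[1,4])
E
```

```text
now [  0.5214   0.2087   0.1944 100.5287]
[[-0.0, 0.1, -0.6], [0, 0, 0.0]]
[[-0.0, 0.1, 2.5], [0, 0, 0.0]]
[[-0.0, 0.1, 5.5], [0, 0, 0.0]]
[[-0.0, 0.1, 8.5], [0, 0, 0.0]]
[[-0.0, 0.1, 11.5], [0, 0, 0.0]]
```

View pics/a5.png

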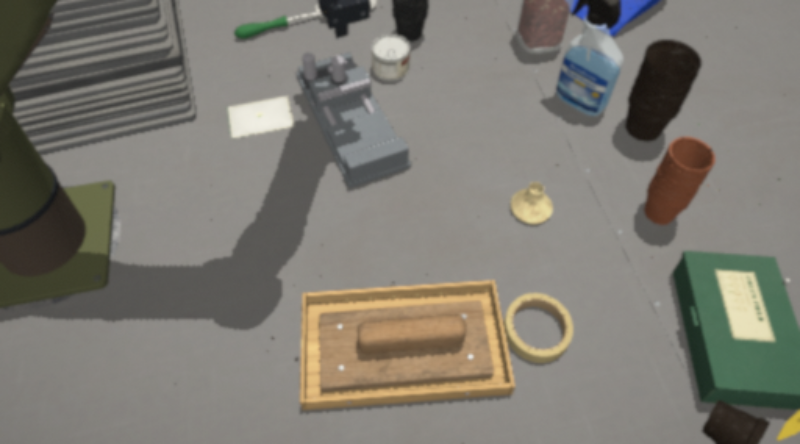

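Picture: the tamper lies flat and centred in the tray (about 405,345), the vise is empty with the jaw open, and the other things are untouched. Next I grip the jaw knob and push the jaw home.

Emit:
carry_out(rows=[[[0,0,2.5],[0,0,0],0.35],[[0,0,5.5],[0,0,0],0.35],[[0,0,8.5],[0,0,0],0.35],[[0,0,11],[0,0,0],0.35],[[0,0,11.3],[0,0,0],0.6],[[0,0,11.3],[0,0,0],1],[[0,0,11.3],[0,0,0],1],[[0,0,11.3],[0,0,0],1],[[0,0,11.3],[0,0,0],1],[[0,0,11.3],[0,0,0],1]], newtons=12)

```text
clock: 18.25
tool_pos: [0.5222, 0.2097, 0.083]
eef_rot: [-0.092, 0.996, 0.0, 0.001]
contact_force: [0.4, -1.2, 7.5]
opening: 0.286
finger_force: 12.0
```

Emit:
carry_out(rows=[[[0,-0.4,0],[0,0,0],1],[[0,-0.9,0],[0,0,0],1],[[0,-1.4,0],[0,0,0],1],[[0,-1.9,0],[0,0,0],1],[[0,-2.4,0],[0,0,0],1],[[0,-2.9,0],[0,0,0],1],[[0,-3.4,0],[0,0,0],1],[[0,-3.9,0],[0,0,0],1],[[0,-4.4,0],[0,0,0],1],[[0,-4.8,0],[0,0,0],1],[[0,-5,0],[0,0,0],1],[[0,-5,0],[0,0,0],1]])

```text
clock: 19.45
tool_pos: [0.5312, 0.1625, 0.083]
eef_rot: [-0.092, 0.996, 0.002, 0.001]
contact_force: [-1.0, 3.9, 7.3]
opening: 0.29
finger_force: 12.0
```

```bash
python3 - <<'E'
from h import *
s=r.get_state();print(s["contact_force"],s["opening"]*88,s["finger_force"]);rows([],[])
d=s["tool_pos"][:2]-np.array([.5214,.2097]);print(np.linalg.norm(d))
E
```

```text
[-1.04423924  3.87093023  7.29469772] 25.53372173145881 12.010411662049592
now [5.312000e-01 1.625000e-01 8.300000e-02 1.005888e+02]
0.048218727939939546
```

Moved 48 mm; I press a little further to confirm the stop, then release and rise.

Emit:
carry_out(rows=[[[0,-0.4,0],[0,0,0],1],[[0,-0.7,0],[0,0,0],1],[[0,-0.7,0],[0,0,0],1]])

```text
clock: 19.75
tool_pos: [0.5313, 0.1624, 0.083]
eef_rot: [-0.094, 0.995, 0.008, 0.001]
contact_force: [-1.8, 15.1, -1.4]
opening: 0.29
finger_force: 12.1
```

Emit:
carry_out(rows=[[[0,0.5,0],[0,0,0],0.6],[[0,0.6,0],[0,0,0],0.4],[[0,0.6,0],[0,0,0],0.4],[[0,0.6,0],[0,0,0],0.4],[[0,0.6,-3],[0,0,0],0.4],[[0,0.6,-7],[0,0,0],0.4],[[0,0.6,-12],[0,0,0],0.4],[[0,0.6,-12],[0,0,0],0.4]])

```text
clock: 20.55
tool_pos: [0.5336, 0.1613, 0.2074]
eef_rot: [-0.091, 0.996, 0.002, 0.005]
contact_force: [-0.1, 0.5, 0.9]
opening: 0.605
finger_force: 0.0
```

```bash
python3 - <<'E'
from h import *
a=r.snapshot("scene");w=r.snapshot("wrist");print(r.get_state()["contact_force"])
f=lambda s:cv2.cvtColor(s["image"],cv2.COLOR_RGB2BGR)
cv2.imwrite("pics/w6.png",np.hstack([cv2.resize(f(w),(480,360)),cv2.resize(f(a)[110:250,150:275],(320,360))]))
E
```

```text
[ 0.51270149 -1.03464455 -0.5215671 ]
```

View pics/w6.png

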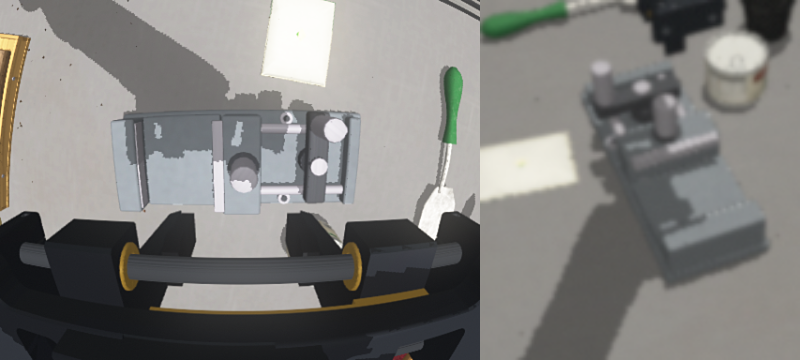

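The wrist view shows the vise empty, its jaw knob at about (243,170) well clear of the lock bar. The jaw travelled 48 mm and did not move further at 15 N, so it is at its stop.

```bash
python3 -c "
from plant import r
print(r.finish_job())"
```

```text
the job is handed in; nothing more can be done
None
```

The job is handed in (no verdict shown): the lock is turned, the tamper lies flat in the tray, the empty vise's jaw is pushed home to its stop, and I saw nothing else on the bench moved.

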